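# Hold a freshly glued carton in the bench clamp

## Task

The end flaps of the small carton have just been glued: stand it upright on the clamp's bed between the two jaws, glued ends facing the jaws, and let go of it. Then pump the clamp's trigger, bringing the jaw up by the trigger alone, until the sprung rubber pad presses the carton against the fixed jaw, and finish while still holding the trigger squeezed so that the pad stays pressed in about half of its spring travel; never press it almost fully in, which crushes the carton. Leave the other things on the bench alone.

Things in the scene. Friction and masses are not known exactly. Their poses are not given: they have to be found in the camera images.
- carton_mid (a point): centre (half-way up) of the small plain brown carton with a white paper band, 40 (its x) x 60 (its y) x 55 mm high, about 120 g, standing upright on the bench. The glued flaps are its two 40 mm wide ends, at +y and -y, so its y axis must lie along the clamp's bar, either way round. Take it across the 40 mm width; the fingers do not crush it.
- bed (a point): loading place: a point on the flat upper face of the clamp's base (the bed, 76 mm wide), 18 mm above the bench, 45 mm from the fixed jaw's face, on the bar's centre line. y runs along the bar from the fixed jaw to the moving jaw, trigger and handle; z up. Load the carton with its centre over this point, within 15 mm across and 0.2 rad of the bar.
- clamp: the whole bench clamp, bolted down at a place and yaw that vary; origin on the bench, axes as those of bed, which lies at y = -55 mm. Base 76 x 305 mm. The jaws are 50 and 46 mm wide (x) and reach 58 to 60 mm above the bed.
- fixed_jaw_face (a point): centre of the fixed jaw's face (it faces +y of the clamp), 32 mm above the bed. The jaw is a 20 mm thick grey block.
- pad_face (a point): centre of the front face of the black rubber pad on the moving jaw (it faces -y of the clamp), 30 mm above the bed; 46 mm wide, 56 mm high, 6 mm thick. At the start it stands 94 to 112 mm from the fixed jaw's face. It moves along the clamp's y.
- jaw (a joint): how far the moving jaw has come towards the fixed jaw, m: 0 is fully open (pad face 112 mm from the fixed face), grows as it closes. A toothed rod carries it; 2 N of friction keeps it where it is left, nothing else locks it. Only the trigger may move it: the robot must not push it.
- pad (a joint): how far the pad is pressed back towards its jaw against its spring, m: 0 is free, 0.012 the stop (the visible gap behind the pad is 12 mm less this). 1 N per mm. Right at the end: 3.5 to 9 mm, best 6; above 10.5 mm the carton is crushed. With the trigger let go, the pad springs out again to about 2 mm.
- trigger (a joint): angle of the trigger, rad: 0 at rest (upright), 0.33 fully squeezed, its top moving to +y, towards the handle. A spring returns it. Squeezing takes the jaw along by 36 mm per rad (12 mm a stroke) after idling for up to 5 mm (teeth are 5 mm apart); on the way back the jaw stays. A full stroke gains about 10 mm. 3 to 9 N works it.
- trigger_mid (a point): middle of the upper part of the trigger, 65 mm above its pivot, 140 mm above the bench at rest; moves with it. A steel blade 26 mm wide (x), 8 mm thick (y), its top 25 mm above this point. The grey housing's top is 55 mm below. Squeeze it against the handle or just push it from its -y side.
- handle_mid (a point): middle of the fixed black upright handle behind the trigger, 40 mm to +y of trigger_mid at rest and level with it; 26 mm wide (x), 12 mm thick (y), its top 30 mm above. Trigger and handle together measure 50 mm along y at rest, 28 mm with the trigger fully squeezed.
- carton: the same small carton, origin under its centre
- tape_roll: clear ring of packing tape, 80 mm across, 25 mm high, lying flat; leave alone
- book: blue hardback book, 120 x 170 x 24 mm, lying flat; leave alone
- marker: white marker with black cap, 125 mm long, 14 mm thick, lying; leave alone
- screwdriver: screwdriver lying on the bench; leave alone
- mug: white mug, 80 mm across, 95 mm high; leave alone
- tall_carton: taller brown carton, 90 x 70 x 140 mm; not the one to clamp, leave alone
Mind the look-alikes: they are no part of the job. Of the things like the carton, leave any that is pink or purple; of the rest the larger one is meant.

How it is judged:
By the outcome, as a careful person would: the job done as asked, in the order asked, and still so for the second after the job is handed in, while the arm keeps its last pose, push and grip.
It also fails if it takes over 72 s, if anything falls off the work surface, if the arm or the gripper's body presses on something with over 40 N, if the wrist force passes 120 N, or if a joint passes its speed limit or range.

## Robot

A 6-joint arm with a two-finger parallel gripper is mounted at the origin on the work surface. World frame = base frame: x ahead of the robot, y to its left, z up, the work surface at z = 0. Lengths are in m, angles in degrees, forces in N, time in s.
With the tool pointing down it reaches from about 0.3 to 0.75 m from the base axis. Payload 8.5 kg.
Tool frame: the origin (TCP) lies at the very end of the fingers, on their centre line; the grasp point (between the pads) lies 19 mm behind it; z points along the fingers, y is the direction in which the jaws open and shut (so a half turn about z gives the same grasp; the last joint's range is limited). The gripper opens to 85 mm and grips with 20 to 120 N. Pads are 22 mm wide; open, the fingers measure 114 mm over their backs; the gripper's body (76 mm by 85 mm) begins 54 mm behind the grasp point. The pads swing forward as they close: fully open they stand 13 mm farther back than shut.
Start: joints at [-85.904, 21.807, 74.336, -0, 83.858, -12.336], TCP at [0.156, -0.528, 0.231] pointing down, gripper open.
Joint ranges: [-178.18, 178.18], [-50.72, 133.34], [12.68, 142.11], [-81.47, 261.47], [9.98, 163.14], [-165.26, 165.26]. Speed limits (degrees/s): [136.94, 136.94, 180, 180, 180, 180].

## Interface

Orientations are given as a 3x3 rotation matrix whose columns are the frame's x, y, z axes.
In Python, from rig import status, vision, env gives the robot as it stands.
- The arm moves only by the tool send_rows, never from a script. Its argument "targets" is a list of rows, each a list of 7 numbers: the shift along the tool's x, y, z in units of 50 mm (1.0 is 50 mm), then the turn, a rotation vector about the tool's x, y, z in units of 8 degrees (1.0 is 8 degrees), then the finger opening in mm, from 0 to 85.4. A call has 1 to 5 rows; each row is the pose to reach, as a shift and turn from the pose commanded when the call began, along the tool's axes at that moment; what a row does not reach only later rows make up. A row lasts 1/8 s, in which the tool goes at most 62.5 mm and 10.7 degrees, less where a joint would pass 70% of its speed; a pose out of reach is approached as far as the arm can. A call with a gripper value outside its range is refused whole. The fingers move at their own pace and stop on an object; "grip_force" is the grip in N (left out, the last holds). Time passes only in rows, so rows that repeat a pose let the fingers close. It gives the time, the measured TCP pose, the force and the opening at its end, in the units of the state.
- status.observe(): the state, without advancing time (a new reading comes with each control period).
- vision.get_image(name): name is "scene" or "top"; returns (picture, depth): 480x640x3 uint8, red, green, blue; 480x640 float32, m along the optical axis (not along the pixel's ray), 0 where there is no reading.
- vision.camera_model(name): a dict with "camera_matrix" (3x3 intrinsics, pixels), "view" (4x4, takes a point from world to camera coordinates). Camera axes: x right, y down, z forward; pixel columns grow to the right and rows downward; lengths in m; the calibration is good to about 2 mm. A picture is of the moment at which its call begins. camera_model takes no time and is no camera call.
- env.close_job(): hands the job in, once; it reports no verdict.
Trained networks look in the newest picture that a camera, given by its name, has taken for a name from the list of things; names that differ only in an ending like _2 or _b are one class to them, and where a whole thing is asked for, a point or a joint stands for the part that bears it (a point fixed in the world has none). Each returns a list of dicts, best first, with "p" (0 to 1); they miss things now and then, are a little off and sometimes report something else, mostly with a low value. They report only what shows in the picture. A call takes as long as a camera call. They do not tell look-alikes from the thing itself.
- vision.masks_of(camera, label): "pixels" (480x640 bool, what is visible of it) and "extent" ([left, top, right, bottom] in pixels, round what is visible of it).
The state is a dict: "time_s": time; "q": joint angles; "qvel": joint speeds; "joint_efforts": joint torques, N m; "position": TCP position; "tool_rot": TCP orientation; "ft_force": force on the tool from outside, world axes, zero at the start; "wrist_torque": the same for the moment, N m; "grip_width": finger opening in m.
Only numpy, scipy, OpenCV 4.12 (cv2) and the standard library are available. Lean on these libraries where they do the work, as an engineer would, in place of code of your own. Each camera call takes 0.05 s, during which the arm holds its last target.

## Working session

There is one attempt and no reset: what is moved stays moved. The work goes in short steps, Python scripts to look and compute and a tool call to move; the robot and the scene stay as the last step left them, time stands still between calls to the robot, and variables do not carry over. Pictures are saved under pics/ and viewed, and the job is handed in when it is done.

Besides the shell and the picture viewer there is one more tool, called after "Request:" in YAML: its name, and indented under it one key for each argument. send_rows: Moves the arm, as the interface text tells. Its arguments: {"type":"object","properties":{"targets":{"type":"array","items":{"type":"array","items":{"type":"number"}}},"grip_force":{"type":"number"}},"required":["targets"]}

```bash
ls; mkdir -p pics; cat > h.py <<'E'
import numpy as np, cv2
from rig import status, vision, env
def grab(n,f=None):
    im,d=vision.get_image(n)
    if f: cv2.imwrite('pics/'+f,cv2.cvtColor(im,cv2.COLOR_RGB2BGR))
    return im,d
def cloud(n,d):
    m=vision.camera_model(n);K=np.array(m['camera_matrix']);V=np.array(m['view'])
    v,u=np.mgrid[0:480,0:640]
    P=np.stack([(u-K[0,2])/K[0,0]*d,(v-K[1,2])/K[1,1]*d,d],-1)
    W=(P-V[:3,3])@V[:3,:3]
    W[d<=0]=np.nan
    return W
def proj(n,p):
    m=vision.camera_model(n);K=np.array(m['camera_matrix']);V=np.array(m['view'])
    c=V[:3,:3]@np.array(p)+V[:3,3];c=K@c;return c[:2]/c[2]
E
python3 - <<'E'
from h import *
im,d=grab('scene','s0.png');im2,d2=grab('top','t0.png')
np.savez('f0.npz',im=im,d=d,im2=im2,d2=d2)
for n in ('scene','top'):
    m=vision.camera_model(n);V=np.array(m['view']);print(n,-V[:3,:3].T@V[:3,3],V[2,:3],m['camera_matrix'][0])
    for l in ('carton','clamp','tall_carton','trigger','handle_mid','pad','fixed_jaw_face','jaw'):
        try:
            for r in vision.masks_of(n,l)[:4]: print(n,l,round(r['p'],2),r['extent'],r['pixels'].sum())
        except Exception as e: print(l,e)
o=status.observe();print(o)
E
```

```text
pics
scene [ 1.18235726 -0.5916214   1.17352599] [-0.43503503  0.43129549 -0.79039783] [527.40872844   0.         321.4667506 ]
scene carton 0.95 [224.3, 316.8, 241.8, 337.1] 356
scene carton 0.88 [256.2, 298.6, 278.0, 325.4] 547
scene carton 0.82 [240.1, 276.0, 255.7, 296.0] 301
scene carton 0.57 [277.7, 327.6, 306.5, 360.8] 692
scene clamp 0.74 [292.1, 181.2, 395.1, 279.0] 3466
scene clamp 0.44 [335.8, 229.2, 346.1, 251.5] 179
scene tall_carton 0.94 [418.1, 147.6, 458.7, 202.8] 1687
scene trigger 0.61 [366.8, 192.1, 375.3, 220.6] 181
scene trigger 0.33 [296.3, 185.8, 394.7, 279.6] 3497
scene handle_mid 0.97 [291.1, 187.8, 396.7, 281.9] 3493
scene pad 0.65 [336.1, 226.0, 344.4, 248.6] 166
scene fixed_jaw_face 0.78 [296.7, 186.7, 395.2, 279.9] 3316
scene jaw 0.88 [336.0, 214.2, 390.9, 249.0] 442
top [ 0.51737848 -0.03314538  1.27185203] [ 0.05993931  0.02035214 -0.99799452] [470.20949222   0.         320.08903735]
top carton 0.84 [381.1, 228.5, 406.3, 251.2] 374
top carton 0.73 [378.4, 271.7, 398.0, 285.9] 180
top carton 0.58 [392.7, 190.9, 414.8, 206.9] 419
top carton 0.53 [422.2, 2
[... 571 characters left out ...]
08e-04,
        8.38584733e+01, -1.23367452e+01]), 'qvel': array([ 0.05343931, -0.02377172, -0.03769217,  0.00052563, -0.07323816,
        0.04970064]), 'joint_efforts': array([ 8.88386130e-04, -4.48325229e+01, -2.31465787e+01, -1.30545209e-04,
        5.07834848e-04,  1.44585221e-05]), 'position': array([ 0.15560224, -0.52749146,  0.2313218 ]), 'tool_rot': array([[ 9.59139560e-01,  2.82933392e-01,  6.56411826e-06],
       [ 2.82933392e-01, -9.59139560e-01,  3.04065421e-05],
       [ 1.48989316e-05, -2.73069092e-05, -1.00000000e+00]]), 'ft_force': array([-1.12338485,  0.1093029 ,  0.00870135]), 'wrist_torque': array([ 0.041655  ,  0.0196751 , -0.01178376]), 'grip_width': 0.08543805895665853}
```

```bash
python3 - <<'E'
import cv2
a=cv2.imread('pics/s0.png');b=cv2.imread('pics/t0.png')
cv2.imwrite('pics/s0c.png',cv2.resize(a[140:380,190:490],None,fx=2.5,fy=2.5,interpolation=2))
cv2.imwrite('pics/t0c.png',cv2.resize(b[170:340,360:480],None,fx=3.5,fy=3.5,interpolation=2))
E
```

```text
(no output)
```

View pics/s0c.png

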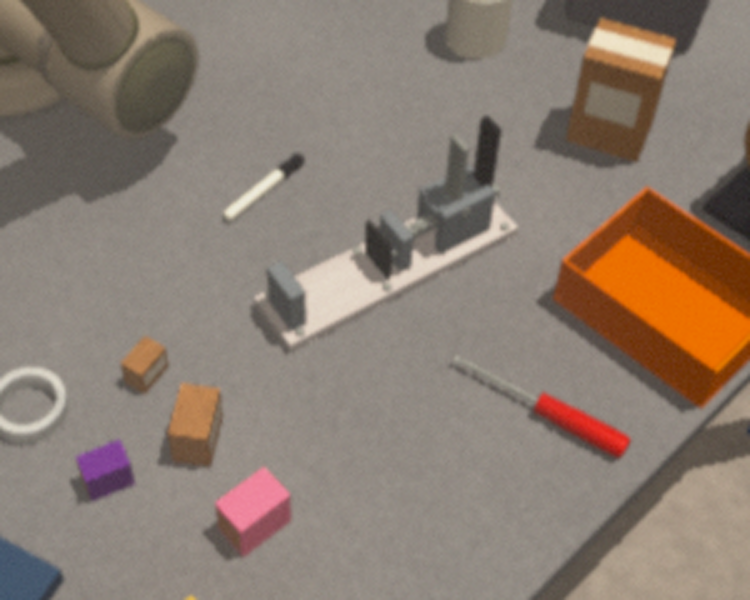

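View pics/t0.png

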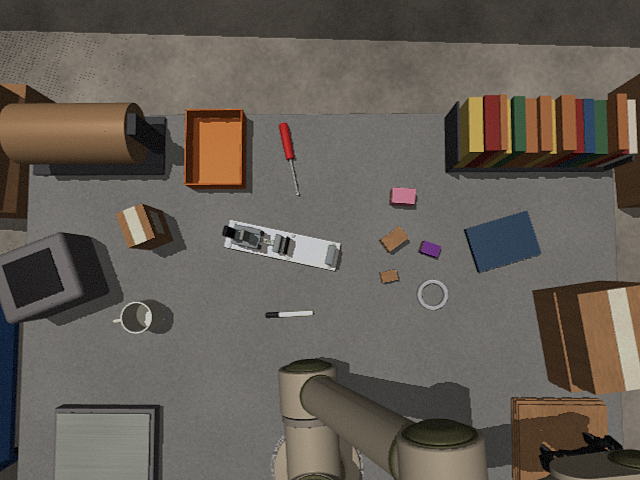

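View pics/t0c.png

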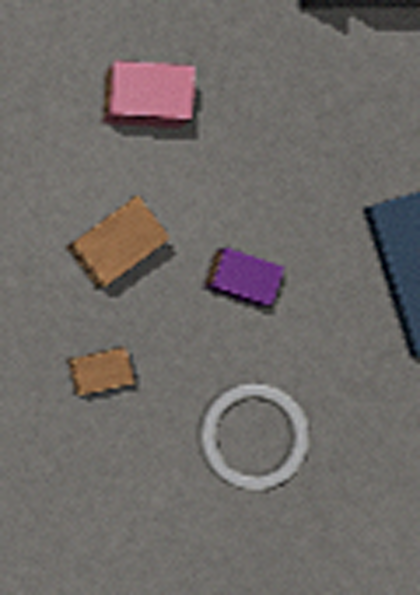

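Candidates in the top picture are the larger plain brown carton (394,240), the small brown one (389,276), purple (430,249), pink (403,197), and the tall banded one (145,227). By the description it's the brown one at (394,240), which is scene (267,310). The last two crops show it clearly, and its size is checked next.

```bash
python3 - <<'E'
from h import *
f=np.load('f0.npz')
for n,d,im,rects in (('top',f['d2'],f['im2'],{'big':(376,222,412,256),'small':(374,266,404,290)}),('scene',f['d'],f['im'],{'big':(250,290,285,330),'small':(236,272,260,300)})):
    W=cloud(n,d)
    for k,(a,b,c,e) in rects.items():
        P=W[b:e,a:c].reshape(-1,3);z=P[:,2]
        print(n,k,'zs',np.round(np.nanpercentile(z,[5,50,90,97]),4))
        h=np.nanpercentile(z,97)
        Q=P[z>h-0.008]
        r=cv2.minAreaRect((Q[:,:2]*1000).astype(np.float32));print(len(Q),r,Q.mean(0))
    # clamp
    if n=='top': a,b,c,e=215,212,350,280
    else: a,b,c,e=285,170,405,290
    P=W[b:e,a:c].reshape(-1,3);C=im[b:e,a:c].reshape(-1,3)
    s=(P[:,2]>0.012)&(P[:,2]<0.024)
    r=cv2.minAreaRect((P[s][:,:2]*1000).astype(np.float32));print('base',s.sum(),r,np.median(P[s][:,2]))
    print('bench z', np.nanmedian(W[280:300,330:350,2]) )
E
```

```text
top big zs [-0.0035  0.0023  0.0563  0.0582]
358 ((597.9948120117188, -201.09689331054688), (39.7720947265625, 60.39823913574219), 36.834407806396484) [ 0.59782933 -0.20098649  0.05541477]
top small zs [-0.0034  0.0016  0.0388  0.0417]
168 ((501.59832763671875, -189.00108337402344), (27.61411476135254, 41.86753463745117), 12.413124084472656) [ 0.50138245 -0.18853673  0.0387017 ]
base 2064 ((583.4169311523438, 93.86909484863281), (304.4019470214844, 76.06478118896484), 77.8952865600586) 0.018712613731883175
bench z 0.0005808119162656215
scene big zs [-0.0014  0.0043  0.0572  0.0591]
354 ((600.949951171875, -203.43870544433594), (41.32665252685547, 61.74181365966797), 36.44434356689453) [ 0.60160143 -0.20359437  0.05648595]
scene small zs [-0.0018  0.0043  0.0401  0.0421]
160 ((505.3955078125, -191.12014770507812), (29.568092346191406, 43.21864700317383), 11.032341003417969) [ 0.50509687 -0.19097889  0.03946406]
base 1612 ((560.4256591796875, 80.20625305175781), (320.1947326660156, 275.5561218261719), 33.07768630981445) 0.0189831625324256
bench z 0.0016780505503915858
```

```bash
python3 - <<'E'
from h import *
f=np.load('f0.npz')
for n,d,(a,b,c,e) in (('top',f['d2'],(215,205,350,280)),('scene',f['d'],(285,170,405,290))):
    W=cloud(n,d)
    P=W[b:e,a:c].reshape(-1,3);P=P[np.isfinite(P[:,0])]
    th=np.radians(77.9);y=np.array([np.cos(th),np.sin(th)]);x=np.array([y[1],-y[0]])
    q=P[:,:2]-np.array([.5834,.0939])
    X=q@x;Y=q@y;Z=P[:,2]
    ok=(abs(X)<.06)&(abs(Y)<.2)
    X,Y,Z=X[ok]*1000,Y[ok]*1000,Z[ok]*1000
    print(n)
    for lo in range(-160,170,8):
        s=(Y>=lo)&(Y<lo+8)&(Z>28)
        if s.sum()>2: print(lo,s.sum(),'x',np.round(np.percentile(X[s],[3,97])),'z',np.round(np.percentile(Z[s],[5,50,97])))
    s=(Z>70)&(Y<-50);print('fixed jaw top Y',np.percentile(Y[s],[2,50,98]),'X',np.percentile(X[s],[3,50,97]))
    s=(Z>72)&(Y>-50)&(Y<60)&(Z<84);print('moving jaw Y',np.percentile(Y[s],[2,50,98]), 'X',np.percentile(X[s],[3,50,97]));print(np.histogram(Y[s],bins=np.arange(-40,60,3)))
    s=(Z>110);print('trig/handle',np.histogram(Y[s],bins=np.arange(60,170,4)))
E
```

```text
top
-144 47 x [-22.  23.] z [74. 78. 84.]
-136 65 x [-24.  24.] z [75. 79. 82.]
-128 42 x [-22.  22.] z [75. 79. 82.]
-24 47 x [-22.  21.] z [31. 65. 80.]
-16 29 x [-21.  18.] z [51. 76. 80.]
-8 32 x [-16.  20.] z [40. 55. 77.]
0 66 x [-22.  21.] z [40. 76. 81.]
8 53 x [-21.  20.] z [73. 76. 80.]
16 10 x [-5.  6.] z [54. 57. 60.]
24 17 x [-6.  6.] z [53. 56. 60.]
32 15 x [-5.  6.] z [55. 57. 62.]
40 14 x [-5.  5.] z [53. 56. 59.]
48 79 x [-24.  23.] z [33. 67. 86.]
56 61 x [-25.  24.] z [77. 83. 89.]
64 65 x [-24.  22.] z [76. 83. 88.]
72 129 x [-24.  23.] z [ 76.  89. 161.]
80 67 x [-25.  25.] z [ 81. 102. 170.]
88 26 x [-24.  23.] z [81. 85. 90.]
96 32 x [-24.  24.] z [80. 85. 88.]
104 63 x [-23.  23.] z [76. 83. 91.]
112 145 x [-22.  20.] z [ 78. 107. 170.]
120 41 x [-19.  18.] z [ 86. 169. 173.]
fixed jaw top Y [-141.79343896 -132.33579835 -122.63720391] X [-23.23718603  -0.20108788  23.24744283]
moving jaw Y [-17.48203611   7.94911483  59.19654014] X [-21.10877314  -0.19330967  20.5773619 ]
(array([ 0,  0,  0,  0,  0,  0,  0, 18, 18,  7,  0,  0,  0, 18, 20, 20, 23,
       19, 10
[... 1574 characters left out ...]
5  59.16114493] X [-17.30969123   3.84787955  25.91873206]
(array([ 0,  0,  0,  0,  0,  0, 12, 16, 11,  1,  0,  0,  5, 20, 17, 12, 14,
       12,  3,  0,  0,  0,  0,  0,  0,  0,  0,  0,  0,  0, 22, 17,  9]), array([-40, -37, -34, -31, -28, -25, -22, -19, -16, -13, -10,  -7,  -4,
        -1,   2,   5,   8,  11,  14,  17,  20,  23,  26,  29,  32,  35,
        38,  41,  44,  47,  50,  53,  56,  59]))
trig/handle (array([ 0,  0,  0,  6, 80, 35, 10,  0,  0,  0,  0,  0,  0, 45, 75, 24, 16,
        0,  0,  0,  0,  0,  0,  0,  0,  0,  0]), array([ 60,  64,  68,  72,  76,  80,  84,  88,  92,  96, 100, 104, 108,
       112, 116, 120, 124, 128, 132, 136, 140, 144, 148, 152, 156, 160,
       164, 168]))
```

```bash
cat >> h.py <<'E'
def plan(x,y,z,yaw,o=None):
    "units to reach TCP pose with tool down, tool y at world yaw (deg)"
    o=o or status.observe();R=np.array(o['tool_rot']);p=np.array(o['position'])
    t=np.radians(yaw);ty=np.array([np.cos(t),np.sin(t),0]);tz=np.array([0,0,-1.]);tx=np.cross(ty,tz)
    Rt=np.stack([tx,ty,tz],1)
    rv=cv2.Rodrigues(R.T@Rt)[0].ravel()
    print('shift',np.round(R.T@(np.array([x,y,z])-p)/.05,3),'turn',np.round(np.degrees(rv)/8,3))
TH=np.radians(77.9);CY=np.array([np.cos(TH),np.sin(TH)]);CX=np.array([CY[1],-CY[0]]);C0=np.array([.5854,.0925])
def cl(X,Y): return C0+X*CX+Y*CY   # Y here: fixed face -.1224, bed -.0774, trigger mid .080
E
python3 -c "
from h import *
plan(.5997,-.2024,.12,36.6); print(cl(0,-.0774))"
```

```text
shift [10.359 -3.723  2.227] turn [ -0.     -0.    -13.771]
[0.56917552 0.01681958]
```

Request:
send_rows:
  targets:
    - [1.0,-0.36,0,0,0,-1.25,85]
    - [2.0,-0.72,0,0,0,-2.5,85]
    - [3.0,-1.08,0,0,0,-3.75,85]
    - [4.0,-1.44,0,0,0,-5.0,85]
    - [5.0,-1.8,0,0,0,-6.25,85]
  grip_force: 40

```text
time_s: 1.52
position: [0.3711, -0.3693, 0.2315]
tool_rot: [[0.395, 0.919, 0.0], [0.919, -0.395, -0.0], [-0.0, 0.0, -1.0]]
ft_force: [0.5, -0.7, -0.4]
grip_width: 0.0851
```

```bash
python3 -c "
from h import *
plan(.5997,-.2024,.12,36.6)"
```

```text
shift [4.872 2.881 2.229] turn [ 1.000e-03  2.000e-03 -7.481e+00]
```

Request:
send_rows:
  targets:
    - [0.9,0.5,0.2,0,0,-1.25,85]
    - [1.8,1.0,0.6,0,0,-2.5,85]
    - [2.7,1.6,1.0,0,0,-3.75,85]
    - [3.6,2.1,1.5,0,0,-5.0,85]
    - [4.3,2.5,1.9,0,0,-6.25,85]

```text
time_s: 2.15
position: [0.5718, -0.2218, 0.1352]
tool_rot: [[-0.451, 0.892, -0.0], [0.892, 0.451, 0.0], [0.0, -0.0, -1.0]]
ft_force: [-0.3, 0.4, -0.2]
grip_width: 0.0853
```

```bash
python3 -c "
from h import *
plan(.5997,-.2024,.12,36.6)"
```

```text
shift [0.095 0.674 0.304] turn [-1.000e-03 -3.000e-03 -1.223e+00]
```

Request:
send_rows:
  targets:
    - [0.1,0.67,0.3,0,0,-1.22,85]
    - [0.1,0.67,0.6,0,0,-1.22,75]
    - [0.1,0.67,0.6,0,0,-1.22,75]

```text
time_s: 2.52
position: [0.5973, -0.2041, 0.1052]
tool_rot: [[-0.589, 0.808, -0.002], [0.808, 0.589, 0.001], [0.002, -0.001, -1.0]]
ft_force: [-0.2, -0.1, -0.2]
grip_width: 0.0751
```

```bash
python3 - <<'E'
from h import *
im,d=grab('scene','s1.png');im2,d2=grab('top','t1.png')
a=cv2.resize(cv2.imread('pics/s1.png')[240:360,200:320],None,fx=4,fy=4,interpolation=2)
cv2.imwrite('pics/s1c.png',a)
print(status.observe()['position'])
plan(.5997,-.2024,.015,36.6)
E
```

```text
[ 0.59777282 -0.20483384  0.10688418]
shift [0.018 0.06  1.838] turn [ 0.     0.003 -0.067]
```

View pics/s1c.png

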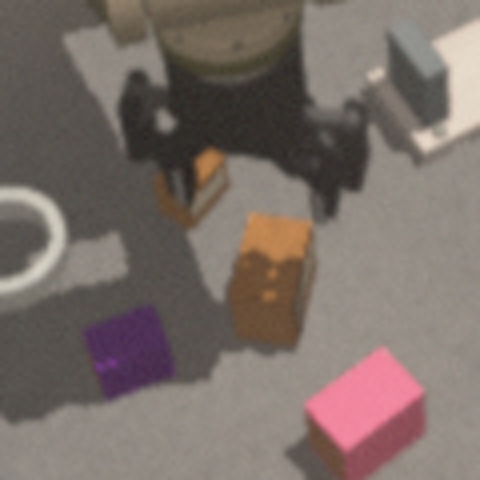

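The gripper is above the larger plain brown carton (crop 270,275) with its fingers on either side, so I'm going down.

Request:
send_rows:
  targets:
    - [0.02,0.04,0.6,0,0,-0.05,75]
    - [0.02,0.04,1.2,0,0,-0.05,75]
    - [0.02,0.04,1.6,0,0,-0.05,75]
    - [0.02,0.04,1.8,0,0,-0.05,75]
    - [0.02,0.04,1.8,0,0,-0.05,75]

```text
time_s: 3.25
position: [0.5991, -0.2025, 0.0167]
tool_rot: [[-0.595, 0.804, 0.0], [0.804, 0.595, -0.0], [-0.0, 0.0, -1.0]]
ft_force: [-0.1, -0.1, -0.1]
grip_width: 0.0751
```

Request:
send_rows:
  targets:
    - [0,0,0,0,0,0,45]
    - [0,0,0,0,0,0,30]
    - [0,0,0,0,0,0,30]
    - [0,0,0,0,0,0,30]
    - [0,0,0,0,0,0,30]
  grip_force: 40

```text
time_s: 3.88
position: [0.5997, -0.2022, 0.0174]
tool_rot: [[-0.596, 0.803, 0.002], [0.803, 0.596, -0.001], [-0.002, 0.001, -1.0]]
ft_force: [-0.6, -0.3, 5.5]
grip_width: 0.0397
```

```bash
python3 - <<'E'
from h import *
im,d=grab('scene','s2.png')
a=cv2.resize(cv2.imread('pics/s2.png')[240:360,200:320],None,fx=4,fy=4,interpolation=2)
cv2.imwrite('pics/s2c.png',a)
print(status.observe()['position'],status.observe()['grip_width'])
E
```

```text
[ 0.59972331 -0.20223191  0.01735706] 0.03956132808419934
```

View pics/s2c.png

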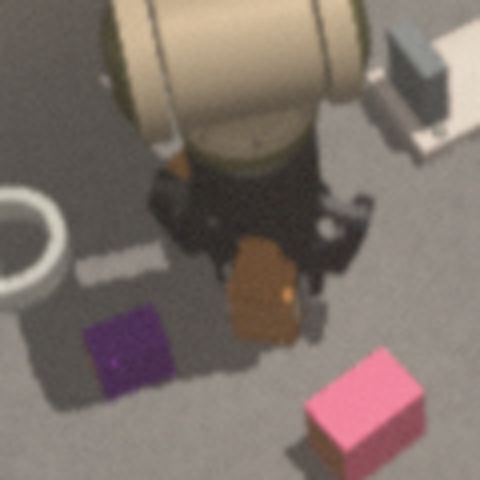

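The carton is held (39.6 mm opening, as expected). Now lifting it.

Request:
send_rows:
  targets:
    - [0,0,-0.5,0,0,0,30]
    - [0,0,-1.2,0,0,0,30]
    - [0,0,-2.0,0,0,0,30]
    - [0,0,-2.6,0,0,0,30]
    - [0,0,-2.8,0,0,0,30]

```text
time_s: 4.55
position: [0.5996, -0.2021, 0.1579]
tool_rot: [[-0.596, 0.803, 0.002], [0.803, 0.596, -0.001], [-0.002, 0.001, -1.0]]
ft_force: [0.3, 0.5, -1.7]
grip_width: 0.0398
```

```bash
python3 -c "
from h import *
plan(.5692,.0168,.15,-12.1);print(status.observe()['grip_width'])"
```

```text
shift [3.878 2.122 0.152] turn [0.015 0.013 6.087]
0.039799057368885844
```

Request:
send_rows:
  targets:
    - [0.6,0.35,0,0,0,1.0,30]
    - [1.4,0.8,0,0,0,2.2,30]
    - [2.2,1.2,0,0,0,3.4,30]
    - [3.0,1.65,0,0,0,4.6,30]
    - [3.5,1.9,0,0,0,5.6,30]

```text
time_s: 5.18
position: [0.5702, -0.0028, 0.1551]
tool_rot: [[0.146, 0.989, -0.002], [0.989, -0.146, 0.001], [0.0, -0.002, -1.0]]
ft_force: [0.9, 1.3, -1.0]
grip_width: 0.0398
```

```bash
python3 -c "
from h import *
plan(.5692,.0168,.14,-12.1)"
```

```text
shift [ 0.385 -0.076  0.302] turn [-0.018 -0.002  0.461]
```

Request:
send_rows:
  targets:
    - [0.3,-0.07,0,0,0,0.4,30]
    - [0.3,-0.07,0,0,0,0.4,30]
    - [0.3,-0.07,0,0,0,0.4,30]

```text
time_s: 5.55
position: [0.5698, 0.0099, 0.1557]
tool_rot: [[0.197, 0.98, -0.001], [0.98, -0.197, -0.0], [-0.0, -0.001, -1.0]]
ft_force: [0.1, -0.0, -0.2]
grip_width: 0.0399
```

```bash
python3 - <<'E'
from h import *
plan(.5692,.0168,.0365,-12.1)
im,d=grab('scene','s3.png');im2,d2=grab('top','t3.png')
a=cv2.imread('pics/s3.png')[130:290,260:440]
cv2.imwrite('pics/s3c.png',cv2.resize(a,None,fx=4,fy=3.75,interpolation=2)[:600])
plan(.5692,.0168,.0365,-12.1)
E
```

```text
shift [ 0.134 -0.036  2.384] turn [-0.007  0.002  0.092]
shift [ 0.136 -0.04   2.389] turn [-0.004  0.     0.085]
```

View pics/s3c.png

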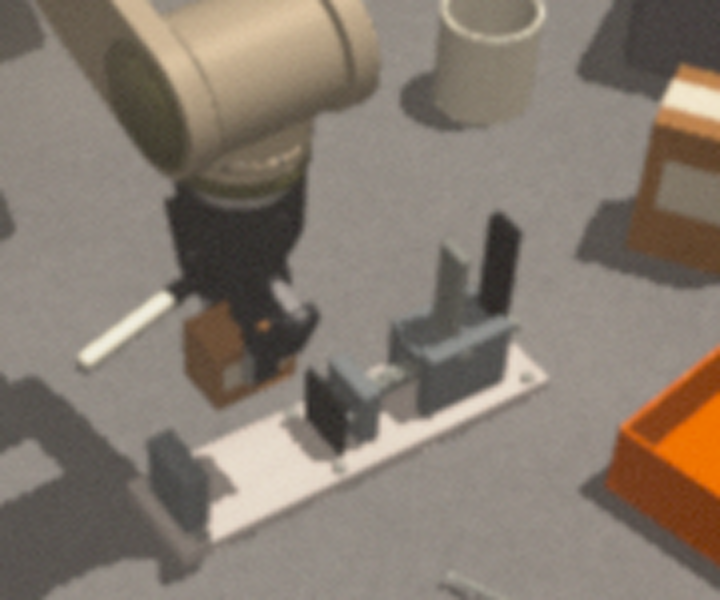

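The carton hangs over the bed with its long axis along the bar. It's about 6 mm short along the bar, which I'll correct on the way down.

Request:
send_rows:
  targets:
    - [0.13,-0.04,0.2,0,0,0.09,30]
    - [0.13,-0.04,0.8,0,0,0.09,30]
    - [0.13,-0.04,1.4,0,0,0.09,30]
    - [0.13,-0.04,2.0,0,0,0.09,30]
    - [0.13,-0.04,2.2,0,0,0.09,30]

```text
time_s: 6.28
position: [0.5682, 0.0175, 0.0443]
tool_rot: [[0.21, 0.978, -0.003], [0.978, -0.21, 0.001], [-0.0, -0.004, -1.0]]
ft_force: [-0.3, 0.6, -0.8]
grip_width: 0.0397
```

```bash
python3 - <<'E'
from h import *
im,d=grab('scene','s4.png')
a=cv2.imread('pics/s4.png')[130:290,260:440]
cv2.imwrite('pics/s4c.png',cv2.resize(a,None,fx=4,fy=3.75,interpolation=2)[:600])
o=status.observe();print(o['position'],o['ft_force']);plan(.5692,.0168,.0355,-12.1)
E
```

```text
[0.56828318 0.01741026 0.04416533] [-0.64172884  0.35996891 -2.41273678]
shift [-0.008  0.021  0.173] turn [-0.025  0.    -0.006]
```

View pics/s4c.png

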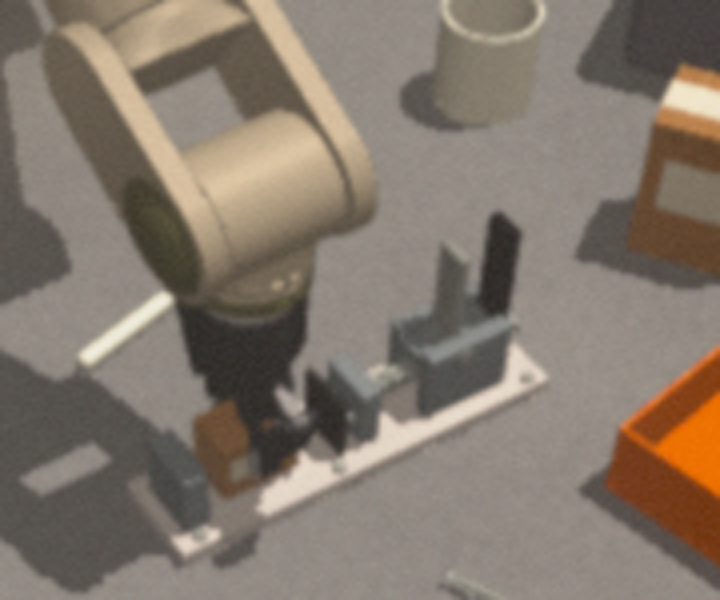

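The carton is between the jaws, just above the bed. Lowering and releasing with a modest opening.

Request:
send_rows:
  targets:
    - [0,0.02,0.08,0,0,0,30]
    - [0,0.02,0.14,0,0,0,30]
    - [0,0.02,0.17,0,0,0,30]
    - [0,0.02,0.17,0,0,0,30]

```text
time_s: 6.82
position: [0.5703, 0.017, 0.0381]
tool_rot: [[0.21, 0.978, 0.0], [0.978, -0.21, -0.0], [0.0, 0.0, -1.0]]
ft_force: [0.4, -0.3, -1.6]
grip_width: 0.0396
```

Request:
send_rows:
  targets:
    - [0,0,0,0,0,0,42]
    - [0,0,0,0,0,0,46]
    - [0,0,0,0,0,0,52]
    - [0,0,0,0,0,0,60]
    - [0,0,0,0,0,0,60]

```text
time_s: 7.45
position: [0.5702, 0.017, 0.0378]
tool_rot: [[0.21, 0.978, 0.0], [0.978, -0.21, -0.0], [-0.0, 0.0, -1.0]]
ft_force: [0.4, 0.6, -0.2]
grip_width: 0.0601
```

Request:
send_rows:
  targets:
    - [0,0,-0.3,0,0,0,60]
    - [0,0,-0.8,0,0,0,60]
    - [0,0,-1.6,0,0,0,60]
    - [0,0,-2.6,0,0,0,60]
    - [0,0,-3.2,0,0,0,60]

```text
time_s: 8.07
position: [0.5705, 0.017, 0.2016]
tool_rot: [[0.21, 0.978, 0.004], [0.978, -0.21, -0.001], [0.0, 0.004, -1.0]]
ft_force: [-0.1, -0.1, -0.6]
grip_width: 0.0602
```

```bash
python3 - <<'E'
from h import *
im,d=grab('scene','s5.png');im2,d2=grab('top','t5.png')
a=cv2.imread('pics/s5.png')[130:290,260:440]
cv2.imwrite('pics/s5c.png',cv2.resize(a,None,fx=4,fy=3.75,interpolation=2)[:600])
b=cv2.imread('pics/t5.png')[200:290,210:350]
cv2.imwrite('pics/t5c.png',cv2.resize(b,None,fx=5,fy=5,interpolation=2))
np.savez('f5.npz',d=d,im=im,d2=d2,im2=im2)
W=cloud('scene',d)[170:290,285:405].reshape(-1,3);C=im[170:290,285:405].reshape(-1,3).astype(int)
q=W[:,:2]-C0;X=q@CX*1000;Y=q@CY*1000;Z=W[:,2]*1000
s=(abs(X)<35)&(Y>-118)&(Y<-25)&(Z>66)&(C[:,0]-C[:,2]>30)
print(s.sum(),cv2.minAreaRect(np.stack([X[s],Y[s]],1).astype(np.float32)),np.median(Z[s]))
s=(abs(X)<35)&(Y<-118)&(Z>68);print('fix',np.percentile(Y[s],[2,98]),np.percentile(X[s],[2,98]))
E
```

```text
320 ((2.2701148986816406, -78.16243743896484), (44.89448547363281, 62.98675537109375), 0.8927134871482849) 74.44619991029035
fix [-142.51304866 -123.95520896] [-22.6148241  25.6903089]
```

View pics/s5c.png

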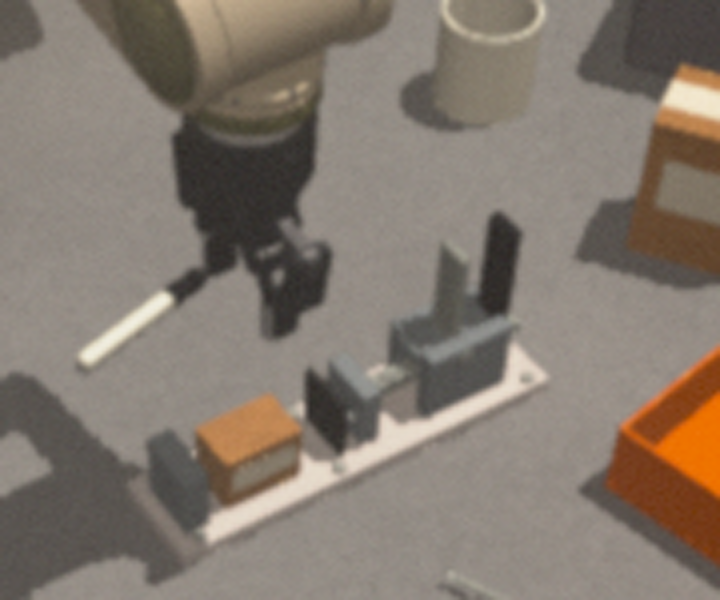

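View pics/t5c.png

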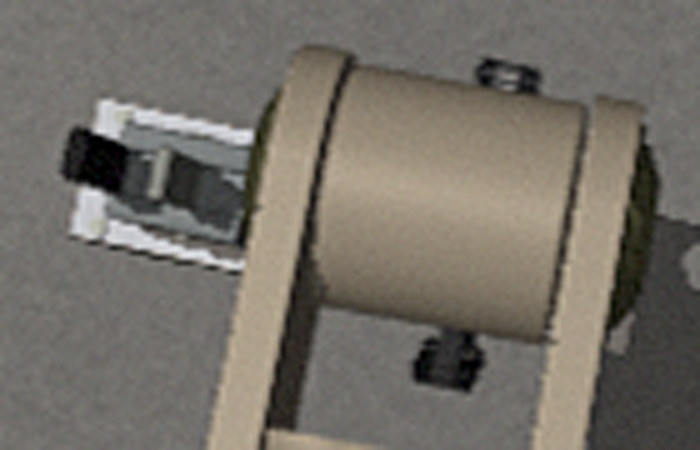

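The carton stands free on the bed. It's centred on the bar's line to about 1 mm, about 45 mm from the fixed face, with yaw near 1°. Next I go in front of the trigger with the fingers closed.

```bash
python3 -c "
from h import *
x,y=cl(0,.050);plan(x,y,.2,-12.1);plan(x,y,.140,-12.1)"
```

```text
shift [ 2.537 -0.044  0.049] turn [ 0.057 -0.002 -0.003]
shift [ 2.537 -0.053  1.249] turn [ 0.057 -0.002 -0.003]
```

Request:
send_rows:
  targets:
    - [0.5,0,0,0,0,0,10]
    - [1.2,-0.02,0,0,0,0,0]
    - [1.9,-0.04,0,0,0,0,0]
    - [2.4,-0.05,0,0,0,0,0]
    - [2.53,-0.05,0.1,0,0,0,0]

```text
time_s: 8.8
position: [0.5941, 0.1423, 0.1925]
tool_rot: [[0.208, 0.978, -0.0], [0.978, -0.208, -0.0], [-0.0, -0.0, -1.0]]
ft_force: [-0.6, -0.4, 0.1]
grip_width: 0.0003
```

Request:
send_rows:
  targets:
    - [0,0,0.3,0,0,0,0]
    - [0,0,0.7,0,0,0,0]
    - [0,0,1.0,0,0,0,0]
    - [0,0,1.1,0,0,0,0]
    - [0,0,1.1,0,0,0,0]

```text
time_s: 9.43
position: [0.5943, 0.1409, 0.1377]
tool_rot: [[0.21, 0.978, -0.0], [0.978, -0.21, -0.0], [-0.0, -0.0, -1.0]]
ft_force: [0.3, 0.4, 0.2]
grip_width: -0.0002
```

```bash
cat >> h.py <<'E'
def look(tag):
    im,d=grab('scene',f's{tag}.png')
    a=cv2.imread(f'pics/s{tag}.png')[150:290,270:420]
    cv2.imwrite(f'pics/s{tag}c.png',cv2.resize(a,None,fx=5,fy=4.2,interpolation=2))
    W=cloud('scene',d)[170:290,285:405].reshape(-1,3);C=im[170:290,285:405].reshape(-1,3).astype(int)
    q=W[:,:2]-C0;X=q@CX*1000;Y=q@CY*1000;Z=W[:,2]*1000
    br=(abs(X)<35)&(Y>-124)&(Y<-15)&(Z>66)&(C[:,0]-C[:,2]>30)
    r=lambda v:np.round(np.percentile(v,[2,98]),1)
    if br.sum()>5: print('carton Y',r(Y[br]),'X',r(X[br]),'Z',np.median(Z[br]).round(1))
    s=(abs(X)<35)&(Y>-125)&(Y<60)&(Z>66)&(Z<84)&~br
    h,e=np.histogram(Y[s],bins=np.arange(-124,60,2));print('jaw hist',[(int(e[i]),int(h[i])) for i in range(len(h)) if h[i]>2])
    o=status.observe();p=np.array(o['position']);q=p[:2]-C0
    f=np.array(o['ft_force']);print('t',o['time_s'],'tool X,Y,z',(q@CX*1000).round(1),(q@CY*1000).round(1),(p[2]*1000).round(1),'F along Y',(f[:2]@CY).round(2),f.round(1))
E
python3 -c "
from h import *
look('6')"
```

```text
carton Y [-108.1  -49.8] X [-16.7  22.2] Z 74.0
jaw hist [(-124, 5), (-20, 8), (-18, 21), (-16, 12), (-14, 9), (-2, 14), (0, 19), (2, 13), (4, 15), (6, 8), (8, 11), (10, 13), (12, 12), (14, 4), (50, 6), (52, 23), (54, 23), (56, 5)]
t 9.475 tool X,Y,z -1.2 49.4 138.2 F along Y 0.07 [-0.9  0.3  1. ]
```

View pics/s6c.png

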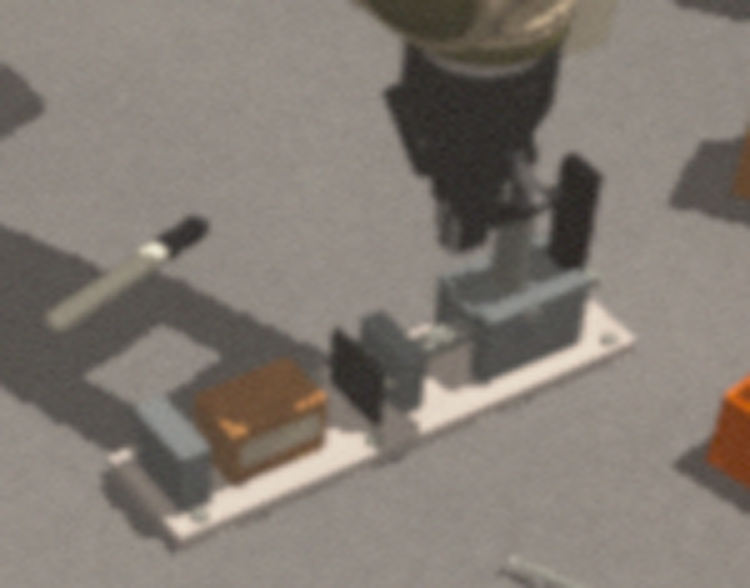

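The fingers are in front of the trigger (crop 460,235 against the trigger at 515,240). First push, to find contact.

Request:
send_rows:
  targets:
    - [0.15,0,0,0,0,0,0]
    - [0.3,0,0,0,0,0,0]
    - [0.4,0,0,0,0,0,0]
    - [0.5,0,0,0,0,0,0]
    - [0.5,0,0,0,0,0,0]

```text
time_s: 10.1
position: [0.5996, 0.1659, 0.138]
tool_rot: [[0.21, 0.978, 0.0], [0.978, -0.21, -0.0], [-0.0, 0.0, -1.0]]
ft_force: [-0.8, -1.7, 1.2]
grip_width: -0.0002
```

```bash
python3 -c "
from h import *
look('7')"
```

```text
carton Y [-108.7  -50.6] X [-17.6  22.7] Z 74.1
jaw hist [(-124, 7), (-50, 3), (-22, 7), (-20, 24), (-18, 13), (-16, 8), (-14, 5), (-4, 5), (-2, 15), (0, 19), (2, 16), (4, 8), (6, 13), (8, 9), (10, 15), (14, 4), (52, 23), (54, 17), (56, 10)]
t 10.15 tool X,Y,z -1.4 74.5 137.9 F along Y -1.88 [-1.4 -1.6  1.8]
```

View pics/s7c.png

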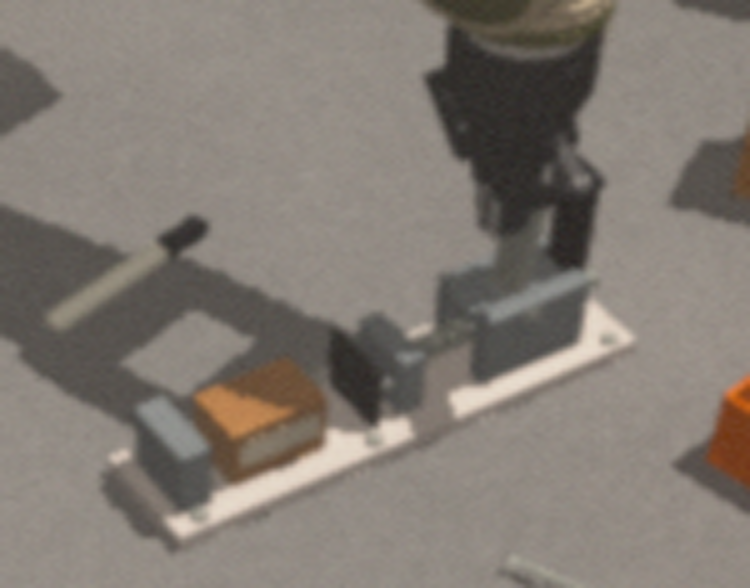

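Request:
send_rows:
  targets:
    - [0.1,0,0,0,0,0,0]
    - [0.18,0,0,0,0,0,0]
    - [0.22,0,0,0,0,0,0]
    - [0.22,0,0,0,0,0,0]

```text
time_s: 10.65
position: [0.6018, 0.1765, 0.1375]
tool_rot: [[0.21, 0.978, -0.001], [0.978, -0.21, -0.0], [-0.0, -0.001, -1.0]]
ft_force: [-1.1, -4.2, -1.0]
grip_width: 0.0003
```

```bash
python3 -c "
from h import *
look('8')"
```

```text
carton Y [-108.2  -50.3] X [-18.7  22.4] Z 73.8
jaw hist [(-124, 5), (-50, 3), (-48, 4), (-26, 24), (-24, 13), (-22, 13), (-20, 3), (-10, 4), (-8, 13), (-6, 20), (-4, 13), (-2, 7), (0, 14), (2, 13), (4, 10), (6, 5), (8, 4), (50, 5), (52, 28), (54, 17), (56, 8)]
t 10.7 tool X,Y,z -1.6 85.6 137.6 F along Y -3.22 [-0.4 -3.2 -1.9]
```

The jaw advanced about 7 mm by the trigger alone, after its idle travel. Back and stroke 2.

Request:
send_rows:
  targets:
    - [-0.2,0,0,0,0,0,0]
    - [-0.4,0,0,0,0,0,0]
    - [-0.55,0,0,0,0,0,0]
    - [-0.55,0,0,0,0,0,0]

```text
time_s: 11.2
position: [0.5961, 0.149, 0.138]
tool_rot: [[0.211, 0.977, 0.0], [0.977, -0.211, 0.0], [0.0, 0.0, -1.0]]
ft_force: [0.2, 0.0, -0.4]
grip_width: -0.0001
```

```bash
python3 -c "
from h import *
look('9')"
```

```text
carton Y [-108.1  -49.3] X [-17.2  22.2] Z 73.9
jaw hist [(-124, 4), (-26, 21), (-24, 16), (-22, 10), (-20, 5), (-8, 15), (-6, 19), (-4, 13), (-2, 12), (0, 12), (2, 12), (4, 8), (6, 9), (8, 4), (50, 9), (52, 23), (54, 18), (56, 10)]
t 11.25 tool X,Y,z -1.4 57.9 138.0 F along Y -0.09 [-0.3 -0.  -0.9]
```

Request:
send_rows:
  targets:
    - [0.15,0,0,0,0,0,0]
    - [0.3,0,0,0,0,0,0]
    - [0.45,0,0,0,0,0,0]
    - [0.55,0,0,0,0,0,0]
    - [0.55,0,0,0,0,0,0]

```text
time_s: 11.88
position: [0.6018, 0.1768, 0.1375]
tool_rot: [[0.21, 0.978, -0.0], [0.978, -0.21, 0.0], [-0.0, -0.0, -1.0]]
ft_force: [-0.7, -2.4, -1.9]
grip_width: -0.0004
```

```bash
python3 -c "
from h import *
look('10')"
```

```text
carton Y [-108.1  -50.1] X [-17.6  22.5] Z 74.0
jaw hist [(-124, 6), (-48, 4), (-32, 12), (-30, 19), (-28, 12), (-26, 8), (-14, 15), (-12, 14), (-10, 17), (-8, 9), (-6, 14), (-4, 10), (-2, 9), (0, 10), (2, 4), (50, 4), (52, 27), (54, 17), (56, 9)]
t 11.925 tool X,Y,z -1.6 85.7 137.6 F along Y -2.0 [-0.2 -2.  -1.9]
```

Request:
send_rows:
  targets:
    - [0.03,0,0,0,0,0,0]
    - [0.06,0,0,0,0,0,0]
    - [0.06,0,0,0,0,0,0]

```text
time_s: 12.3
position: [0.6024, 0.1793, 0.1377]
tool_rot: [[0.21, 0.978, -0.0], [0.978, -0.21, -0.0], [-0.0, -0.0, -1.0]]
ft_force: [-0.9, -4.2, -1.2]
grip_width: -0.0002
```

```bash
python3 -c "
from h import *
look('11')"
```

```text
carton Y [-108.5  -49.7] X [-17.7  22.1] Z 73.9
jaw hist [(-124, 3), (-48, 3), (-34, 3), (-32, 27), (-30, 12), (-28, 7), (-26, 5), (-14, 24), (-12, 14), (-10, 15), (-8, 12), (-6, 8), (-4, 12), (-2, 9), (0, 10), (2, 3), (50, 4), (52, 26), (54, 20), (56, 5)]
t 12.35 tool X,Y,z -1.5 88.4 137.8 F along Y -4.39 [-0.6 -4.4 -2.5]
```

View pics/s11c.png

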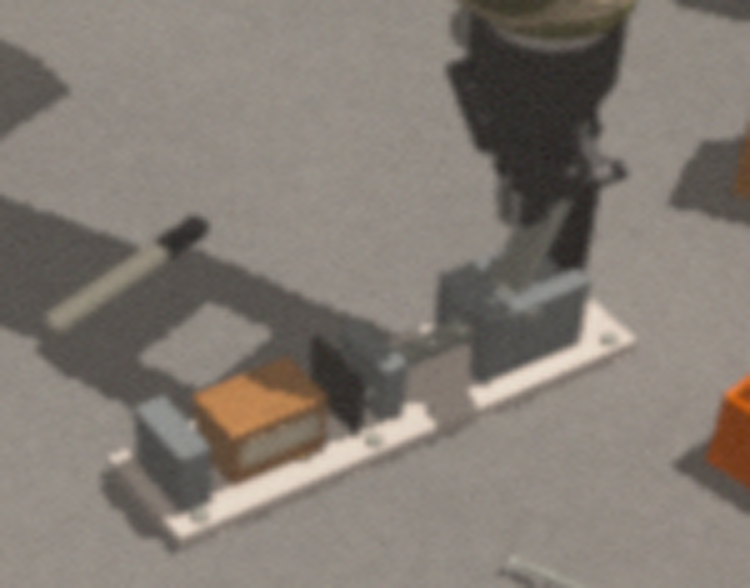

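Request:
send_rows:
  targets:
    - [-0.2,0,0,0,0,0,0]
    - [-0.4,0,0,0,0,0,0]
    - [-0.6,0,0,0,0,0,0]
    - [-0.6,0,0,0,0,0,0]

```text
time_s: 12.85
position: [0.5962, 0.1493, 0.138]
tool_rot: [[0.211, 0.977, 0.0], [0.977, -0.211, 0.0], [0.0, 0.0, -1.0]]
ft_force: [-0.3, -0.6, 0.1]
grip_width: -0.0002
```

Request:
send_rows:
  targets:
    - [0.15,0,0,0,0,0,0]
    - [0.3,0,0,0,0,0,0]
    - [0.45,0,0,0,0,0,0]
    - [0.6,0,0,0,0,0,0]
    - [0.61,0,0,0,0,0,0]

```text
time_s: 13.48
position: [0.6025, 0.1805, 0.1374]
tool_rot: [[0.209, 0.978, -0.001], [0.978, -0.209, 0.0], [-0.0, -0.001, -1.0]]
ft_force: [-0.7, -3.8, -1.8]
grip_width: 0.0
```

```bash
python3 -c "
from h import *
look('12')"
```

```text
carton Y [-108.4  -50.4] X [-19.1  22.3] Z 74.4
jaw hist [(-124, 5), (-50, 3), (-44, 13), (-42, 17), (-40, 18), (-38, 7), (-26, 12), (-24, 19), (-22, 18), (-20, 11), (-18, 11), (-16, 12), (-14, 12), (-12, 6), (-10, 5), (50, 10), (52, 21), (54, 15), (56, 5)]
t 13.525 tool X,Y,z -1.7 89.5 137.6 F along Y -3.03 [-0.9 -2.9 -0.6]
```

Request:
send_rows:
  targets:
    - [-0.2,0,0,0,0,0,0]
    - [-0.4,0,0,0,0,0,0]
    - [-0.6,0,0,0,0,0,0]
    - [-0.6,0,0,0,0,0,0]

```text
time_s: 14.02
position: [0.5963, 0.1497, 0.138]
tool_rot: [[0.211, 0.977, 0.0], [0.977, -0.211, 0.0], [0.0, 0.0, -1.0]]
ft_force: [0.2, 0.0, 0.7]
grip_width: -0.0001
```

Request:
send_rows:
  targets:
    - [0.15,0,0,0,0,0,0]
    - [0.3,0,0,0,0,0,0]
    - [0.4,0,0,0,0,0,0]
    - [0.5,0,0,0,0,0,0]
    - [0.6,0,0,0,0,0,0]

```text
time_s: 14.65
position: [0.6024, 0.1797, 0.1373]
tool_rot: [[0.21, 0.978, -0.001], [0.978, -0.21, -0.001], [-0.001, -0.001, -1.0]]
ft_force: [-0.7, -5.8, -2.8]
grip_width: 0.0004
```

```bash
python3 -c "
from h import *
look('13')"
```

```text
carton Y [-110.4  -52.6] X [-17.3  22.3] Z 74.0
jaw hist [(-124, 7), (-52, 10), (-50, 16), (-48, 9), (-46, 4), (-44, 3), (-36, 5), (-34, 22), (-32, 13), (-30, 8), (-28, 15), (-26, 11), (-24, 14), (-22, 8), (-20, 11), (50, 6), (52, 25), (54, 18), (56, 10)]
t 14.7 tool X,Y,z -1.8 89.5 137.3 F along Y -3.85 [-0.8 -3.8 -1.4]
```

View pics/s13c.png

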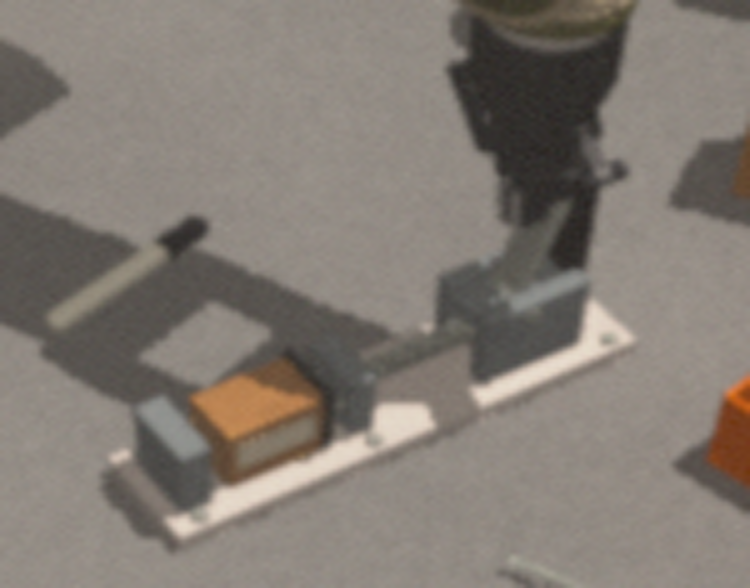

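The pad is now pushing the carton (crop 325,410), and about 11 mm of gap is left at the fixed jaw. Next stroke.

Request:
send_rows:
  targets:
    - [-0.2,0,0,0,0,0,0]
    - [-0.4,0,0,0,0,0,0]
    - [-0.6,0,0,0,0,0,0]
    - [-0.6,0,0,0,0,0,0]

```text
time_s: 15.2
position: [0.5963, 0.1497, 0.138]
tool_rot: [[0.211, 0.977, 0.0], [0.977, -0.211, 0.0], [0.0, 0.0, -1.0]]
ft_force: [-0.6, 0.0, 0.2]
grip_width: 0.0001
```

Request:
send_rows:
  targets:
    - [0.15,0,0,0,0,0,0]
    - [0.3,0,0,0,0,0,0]
    - [0.4,0,0,0,0,0,0]
    - [0.5,0,0,0,0,0,0]
    - [0.5,0,0,0,0,0,0]

```text
time_s: 15.82
position: [0.6015, 0.1753, 0.1375]
tool_rot: [[0.21, 0.978, -0.0], [0.978, -0.21, 0.0], [-0.0, -0.0, -1.0]]
ft_force: [1.2, -3.0, -1.2]
grip_width: -0.0001
```

```bash
python3 -c "
from h import *
look('14')"
```

```text
carton Y [-118.2  -60.7] X [-18.5  22.1] Z 74.3
jaw hist [(-124, 8), (-60, 13), (-58, 14), (-56, 12), (-42, 22), (-40, 16), (-38, 12), (-36, 9), (-34, 14), (-32, 10), (-30, 9), (-28, 13), (48, 3), (50, 7), (52, 20), (54, 18), (56, 5)]
t 15.875 tool X,Y,z -1.6 84.2 137.6 F along Y -2.44 [-0.4 -2.4 -1.2]
```

View pics/s14c.png

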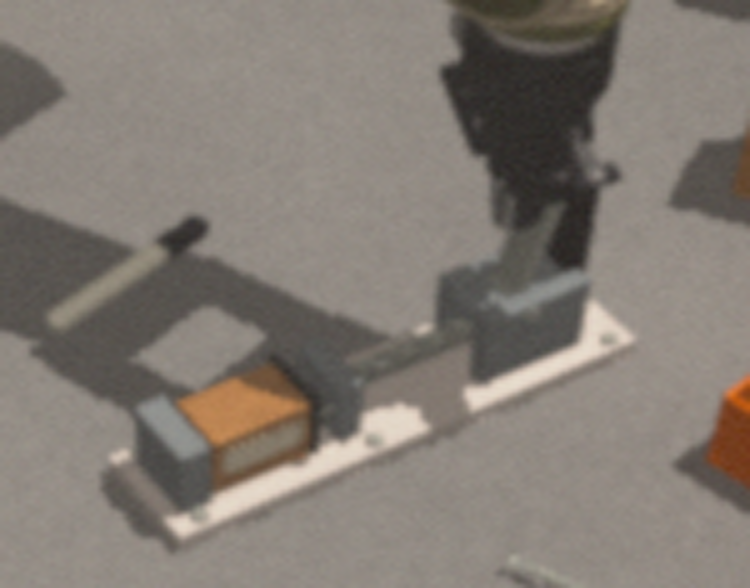

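Request:
send_rows:
  targets:
    - [0.05,0,0,0,0,0,0]
    - [0.1,0,0,0,0,0,0]
    - [0.1,0,0,0,0,0,0]

```text
time_s: 16.25
position: [0.6024, 0.1798, 0.1376]
tool_rot: [[0.21, 0.978, -0.001], [0.978, -0.21, -0.0], [-0.0, -0.001, -1.0]]
ft_force: [-0.9, -4.3, -1.8]
grip_width: -0.0001
```

```bash
python3 -c "
from h import *
look('15')"
```

```text
carton Y [-120.2  -61.8] X [-18.2  22.2] Z 74.1
jaw hist [(-62, 8), (-60, 13), (-58, 13), (-56, 3), (-46, 7), (-44, 19), (-42, 17), (-40, 13), (-38, 13), (-36, 11), (-34, 8), (-32, 11), (-30, 9), (50, 9), (52, 24), (54, 15), (56, 7)]
t 16.3 tool X,Y,z -1.7 88.9 137.7 F along Y -3.53 [-1.3 -3.3 -1.7]
```

Request:
send_rows:
  targets:
    - [-0.2,0,0,0,0,0,0]
    - [-0.4,0,0,0,0,0,0]
    - [-0.6,0,0,0,0,0,0]
    - [-0.6,0,0,0,0,0,0]

```text
time_s: 16.8
position: [0.5963, 0.1498, 0.138]
tool_rot: [[0.211, 0.977, 0.0], [0.977, -0.211, 0.0], [0.0, 0.0, -1.0]]
ft_force: [0.4, -0.4, -1.1]
grip_width: -0.0001
```

```bash
python3 -c "
from h import *
look('16')"
```

```text
carton Y [-120.   -63.1] X [-17.2  22.2] Z 74.2
jaw hist [(-62, 15), (-60, 10), (-58, 14), (-56, 5), (-46, 4), (-44, 25), (-42, 13), (-40, 11), (-38, 16), (-36, 9), (-34, 8), (-32, 8), (-30, 13), (50, 4), (52, 25), (54, 17), (56, 7)]
t 16.85 tool X,Y,z -1.4 58.8 138.0 F along Y 0.4 [ 0.8  0.2 -0.8]
```

Request:
send_rows:
  targets:
    - [0.1,0,0,0,0,0,0]
    - [0.2,0,0,0,0,0,0]
    - [0.3,0,0,0,0,0,0]
    - [0.35,0,0,0,0,0,0]
    - [0.35,0,0,0,0,0,0]

```text
time_s: 17.48
position: [0.6, 0.1676, 0.1378]
tool_rot: [[0.21, 0.978, -0.0], [0.978, -0.21, -0.0], [-0.0, -0.0, -1.0]]
ft_force: [-1.8, -3.9, 1.1]
grip_width: 0.0001
```

```bash
python3 -c "
from h import *
look('17')"
```

```text
carton Y [-120.9  -64.2] X [-17.9  22.6] Z 74.4
jaw hist [(-124, 3), (-64, 7), (-62, 14), (-60, 11), (-58, 9), (-48, 16), (-46, 17), (-44, 12), (-42, 15), (-40, 9), (-38, 14), (-36, 10), (-34, 8), (-32, 5), (52, 20), (54, 26), (56, 5)]
t 17.525 tool X,Y,z -1.5 76.4 137.8 F along Y -3.62 [-1.1 -3.5  1.7]
```

View pics/s17c.png

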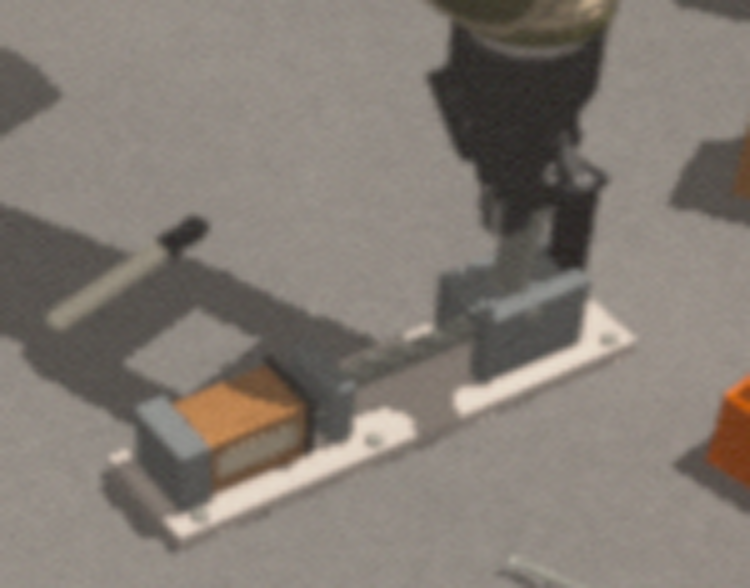

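```bash
cat >> h.py <<'E'
def rect(tag,z=.078,y0=-.15,y1=.03,hw=.03,s=.00025):
    im=cv2.imread(f'pics/s{tag}.png')
    cor=[(-hw,y0),(-hw,y1),(hw,y1),(hw,y0)]
    src=np.float32([proj('scene',[*cl(a,b),z]) for a,b in cor])
    w=int((y1-y0)/s);h=int(2*hw/s)
    dst=np.float32([(0,0),(w,0),(w,h),(0,h)])
    return cv2.warpPerspective(im,cv2.getPerspectiveTransform(src,dst),(w,h),flags=cv2.INTER_CUBIC)
E
python3 - <<'E'
from h import *
ims=[rect(t)[60:] for t in ('5','12','14','17')]
o=np.vstack(ims);print(o.shape);cv2.imwrite('pics/rect1.png',cv2.resize(o,(720,600)))
E
```

```text
(720, 720, 3)
```

View pics/rect1.png

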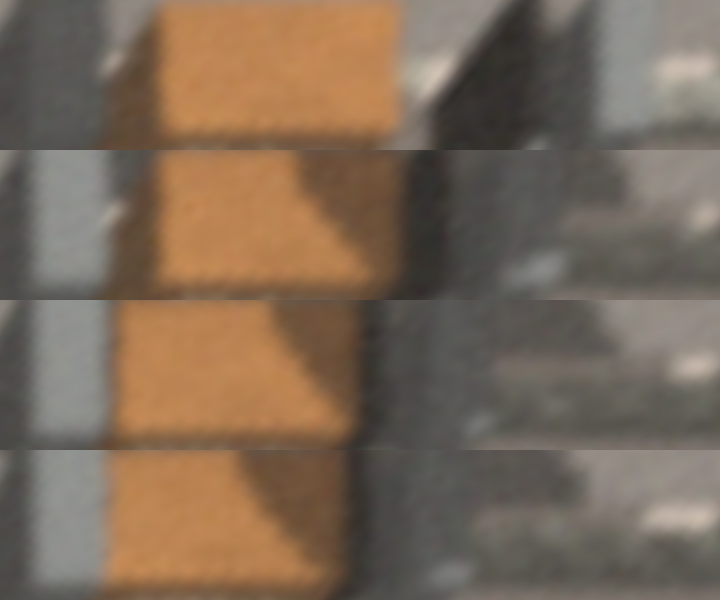

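Request:
send_rows:
  targets:
    - [0.05,0,0,0,0,0,0]
    - [0.08,0,0,0,0,0,0]
    - [0.08,0,0,0,0,0,0]
    - [0.08,0,0,0,0,0,0]

```text
time_s: 18.02
position: [0.6007, 0.1711, 0.1376]
tool_rot: [[0.21, 0.978, -0.001], [0.978, -0.21, -0.001], [-0.001, -0.001, -1.0]]
ft_force: [-2.7, -5.6, 0.7]
grip_width: 0.0002
```

```bash
cat > m.py <<'E'
from h import *
import sys
t=sys.argv[1];look(t)
ims=[rect(k)[80:] for k in sys.argv[2:]+[t]]
o=np.vstack(ims);cv2.imwrite(f'pics/r{t}.png',o[:600])
E
python3 m.py 18 14 15 17
```

```text
carton Y [-120.7  -64.8] X [-17.6  22.2] Z 74.3
jaw hist [(-124, 3), (-64, 10), (-62, 15), (-60, 10), (-58, 4), (-50, 14), (-48, 22), (-46, 12), (-44, 13), (-42, 10), (-40, 8), (-38, 15), (-36, 9), (-34, 5), (50, 9), (52, 24), (54, 16), (56, 8)]
t 18.075 tool X,Y,z -1.5 80.0 137.6 F along Y -4.45 [-1.5 -4.2  0.2]
```

View pics/r18.png

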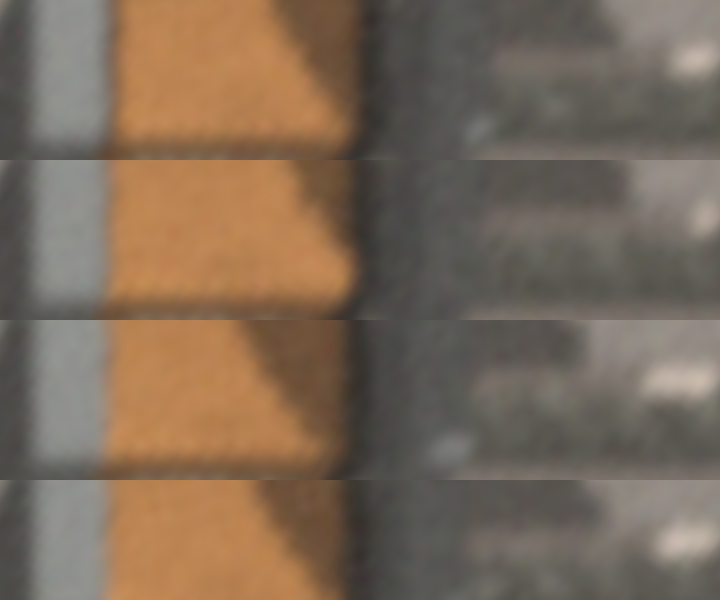

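Request:
send_rows:
  targets:
    - [0.03,0,0,0,0,0,0]
    - [0.06,0,0,0,0,0,0]
    - [0.06,0,0,0,0,0,0]
    - [0.06,0,0,0,0,0,0]
    - [0.06,0,0,0,0,0,0]

```text
time_s: 18.7
position: [0.6012, 0.1737, 0.1373]
tool_rot: [[0.211, 0.978, -0.001], [0.978, -0.211, -0.001], [-0.002, -0.001, -1.0]]
ft_force: [-1.7, -7.0, -1.4]
grip_width: -0.0001
```

```bash
cat > m2.py <<'E'
from h import *
# average several depth frames and compare the jaw with the first frames
def prof(d):
    W=cloud('scene',d)[170:290,285:405].reshape(-1,3)
    q=W[:,:2]-C0;return q@CX*1000,q@CY*1000,W[:,2]*1000
Ds=[];F=[]
for i in range(6):
    im,d=grab('scene','s19.png');Ds.append(d);o=status.observe();F.append(np.array(o['ft_force'])[:2]@CY)
np.savez('f19.npz',Ds=np.array(Ds),im=im)
print('F',np.round(F,1),np.mean(F),'toolY',((np.array(o['position'])[:2]-C0)@CY*1000).round(1))
f=[np.load('f0.npz')['d'],np.load('f5.npz')['d']]
for nm,dd in (('init',f),('now',Ds)):
    X,Y,Z=[np.concatenate(a) for a in zip(*[prof(d) for d in dd])]
    s=(X>-8)&(X<18)&(Z>70)&(Z<84)&(Y<40)&(Y>-150)
    h,e=np.histogram(Y[s],bins=np.arange(-150,40,1))
    h=h/len(dd);print(nm,[(int(e[i]),round(float(h[i]),1)) for i in range(len(h)) if h[i]>0.3])
E
python3 m2.py; python3 m.py 20 17 18
```

```text
F [-7.8 -6.1 -6.9 -6.4 -7.  -7.7] -6.994505846177162 toolY 82.7
init [(-144, 1.0), (-143, 5.5), (-142, 6.5), (-141, 3.5), (-140, 3.5), (-139, 2.0), (-138, 5.5), (-137, 4.0), (-136, 1.0), (-135, 2.0), (-134, 3.5), (-133, 3.0), (-132, 3.0), (-131, 5.0), (-130, 2.0), (-129, 2.0), (-128, 6.0), (-127, 0.5), (-126, 2.5), (-125, 3.5), (-124, 1.5), (-110, 1.0), (-109, 1.0), (-108, 1.0), (-107, 1.0), (-106, 2.0), (-105, 2.0), (-104, 0.5), (-103, 2.0), (-102, 1.5), (-101, 1.0), (-99, 2.5), (-98, 0.5), (-97, 2.0), (-96, 1.0), (-95, 1.5), (-94, 1.5), (-93, 1.0), (-92, 1.5), (-91, 1.5), (-90, 0.5), (-89, 1.5), (-88, 2.0), (-87, 1.0), (-86, 2.0), (-85, 1.5), (-84, 1.0), (-83, 2.5), (-82, 1.0), (-81, 1.0), (-80, 1.0), (-79, 2.5), (-78, 1.0), (-77, 0.5), (-76, 1.5), (-75, 2.0), (-74, 0.5), (-73, 1.5), (-72, 1.5), (-71, 1.0), (-70, 1.5), (-69, 2.0), (-68, 1.5), (-67, 2.0), (-66, 2.0), (-65, 1.0), (-63, 2.0), (-62, 0.5), (-61, 1.0), (-60, 2.0), (-59, 1.5), (-58, 2.5), (-57, 2.0), (-56, 1.5), (-55, 1.5), (-53, 2.0), (-52, 1.5), (-51, 1.0), (-50, 1.0), (-49, 1.0), (-47, 0.5), (-21, 1.5), (-20, 0.5), (-1
[... 1250 characters left out ...]
), (-69, 3.0), (-68, 2.7), (-67, 2.3), (-66, 3.2), (-65, 2.3), (-64, 2.8), (-63, 3.5), (-62, 4.5), (-61, 3.8), (-60, 3.0), (-59, 3.8), (-58, 1.3), (-57, 1.3), (-56, 0.3), (-52, 1.2), (-51, 2.0), (-50, 5.8), (-49, 3.0), (-48, 4.2), (-47, 3.0), (-46, 3.5), (-45, 2.5), (-44, 2.8), (-43, 3.5), (-42, 3.2), (-41, 3.5), (-40, 1.8), (-39, 2.5), (-38, 3.3), (-37, 3.8), (-36, 1.8), (-35, 1.5), (-34, 0.5)]
carton Y [-121.1  -63.6] X [-18.7  22.1] Z 74.1
jaw hist [(-64, 8), (-62, 13), (-60, 13), (-58, 4), (-52, 4), (-50, 27), (-48, 7), (-46, 18), (-44, 9), (-42, 10), (-40, 10), (-38, 12), (-36, 8), (50, 12), (52, 25), (54, 13), (56, 4)]
t 19.05 tool X,Y,z -1.6 82.7 137.3 F along Y -6.11 [-0.6 -6.1 -1.2]
```

View pics/r20.png

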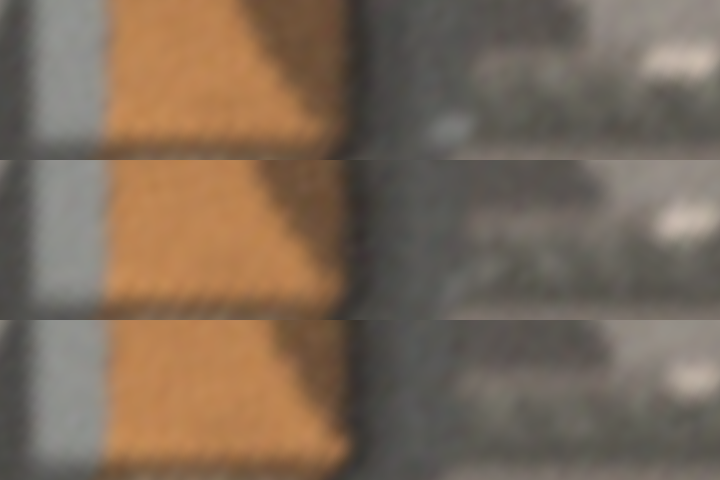

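View pics/s20c.png

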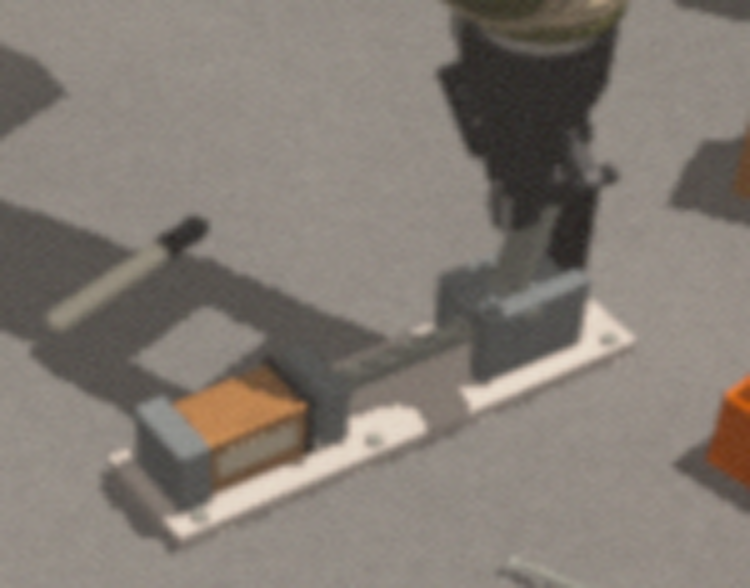

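```bash
python3 -c "
from h import *
env.close_job();print(status.observe()['time_s'])"
```

```text
the job is handed in; nothing more can be done
the job is handed in; nothing more can be done
```

The carton is clamped against the fixed jaw, and I handed the job in with the arm still holding the trigger squeezed. The clock was at about 19 s of the 72 s allowed.

- **Carton:** I took the larger plain brown carton, which measured 40 × 60 × 55 mm. I stood it on the bed within a few mm of the loading point and about 1° off the bar, glued ends facing the jaws, then let go.
- **Clamping:** I pumped the trigger from its front side with closed fingers, six strokes in all. The jaw moved only by the trigger.
- **Last checks:** In the final picture the carton touches the fixed jaw, and it stopped moving over the last two pushes.
    - **Depth images:** the pad is pressed in about 5.3 mm.
    - **Push force (about 7 N):** this suggests nearer 7 mm. The two differ a little, but both fall inside the 3.5 to 9 mm range.
- **Other things:** I aimed no move at any of them. I saw none shifted in the pictures I viewed, but did not check each one at the end.
- **After the hand-in:** I could not take any further reading.

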